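Wind the tube shuttle to the reader

TASK

Swing the folded crank handle of the tube shuttle up until it latches upright, then use it to turn the wheel clockwise (seen from above) until the pointer on the tube carriage is in line with the pointer of the colour reader. Leave the handle latched up and let go; do not touch the carriage or its tubes, and do not knock over the dropper bottles.

Things in the scene. Friction and masses are not known exactly. Their poses are not given: they have to be found in the camera images.
- wheel_axis (a point): Centre of the wheel: bare metal handwheel, 140 mm across, rim 12 mm thick, level on a round gear head. Point on the vertical turning axis, mid-plane of the rim, 105 mm above the table. Axes turn with the wheel: x level from the axis to the handle's pivot, z up. Hub, spokes and brass latch rise at most 11 mm above this point, the pivot's two lugs 22 mm (54 to 72 mm out along x).
- pivot (a point): Pivot pin of the folding crank handle, level and tangential, near the rim of the wheel: 62 mm from the wheel axis and 16 mm above the mid-plane of the rim. Axes as wheel_axis.
- grip_centre (a point): Centre of the handle's grip: black round sleeve, 18 mm diameter, 65 mm long, spinning freely about its length. Folded, it lies level over the hub, along the wheel's x, its centre 44.5 mm from the pivot towards the wheel axis and 16 mm above the pivot. Upright, it stands 78 mm from the wheel axis, centre 44.5 mm above the pivot. x runs along the grip; its free end is at x = -32.5 mm.
- handle (a joint): Handle swing, rad: 0 folded (starts 0 to 0.1), 1.57 upright, stop 1.60. The grip's free end rises, then moves outwards over the rim. It stays where left (latch spring apart). Folded, its tang sits in a notch under the wheel and blocks it (free past 0.9). The last 35 degrees push back a spring latch (about 2 N at the grip); at about 1.54 it snaps under the tang and the handle cannot fold back.
- pawl (a joint): How far the brass spring latch pawl on the wheel is pushed back, m: 0 sprung out (at the start and when the handle is latched), up to 0.007 while the tang passes.
- wheel (a joint): Turn of the wheel, rad: 0 at the start, grows clockwise seen from above, up to 12.2. It turns stiffly (0.2 N m, about 3 N at the upright grip) and stays where it is left.
- carriage (a joint): Travel of the tube carriage, m: 0 at the start, 50 mm for each full clockwise turn of the wheel, moving along the x axis of reader_pointer. It is geared: it cannot be pushed by hand.
- carriage_pointer (a point): Tip of the steel pointer (a flat point, 34 mm wide, at the middle of the outer edge) of the tube carriage, an aluminium slide 110 x 76 mm that carries a wire rack of glass tubes (tops 147 mm above the table). The carriage's middle line runs 185 mm to the side of the wheel axis. x is the direction in which it travels.
- reader_pointer (a point): Tip of the like pointer at the middle of the foot of the colour reader, a grey upright box 44 x 26 x 84 mm with a round lens, standing beside the carriage track. The carriage pointer stops opposite it: tip to tip across a gap of some 8 mm, in line along this x axis. It is fixed, 30 to 75 mm ahead of the carriage pointer at the start.
- dropper1: Amber dropper bottle, 36 mm in diameter, 98 mm high, standing loose beside the shuttle; origin at the centre of its underside, z up its length.
- dropper2: Another such dropper bottle.
- dropper3: A third such dropper bottle.

How it is judged:
By the outcome, as a careful person would: the job done as asked, in the order asked, and still so for the second after the job is handed in, with the robot touching nothing.
It also fails if it takes over 64 s, if anything falls off the work surface, if the arm or the gripper's body presses on something with over 40 N, if the wrist force passes 120 N, or if a joint passes its speed limit or range.

ROBOT

A 6-joint arm with a two-finger parallel gripper is mounted at the origin on the work surface. World frame = base frame: x ahead of the robot, y to its left, z up, the work surface at z = 0. Lengths are in m, angles in rad, forces in N, time in s.
With the tool pointing down it reaches from about 0.35 to 0.85 m from the base axis. Payload 8.1 kg.
Tool frame: the origin (TCP) lies on the mounting face of the last link; the fingertips stand 186 mm ahead of it and the grasp point (between the pads) lies 167 mm ahead of it; z points along the fingers, y is the line along which they close (so a half turn about z gives the same grasp; the last joint's range is limited). The gripper opens to 93 mm and grips with 3 to 60 N. Pads are 15 mm wide; open, the fingers measure 128 mm over their backs; the gripper's body (75 mm by 188 mm) begins 65 mm behind the grasp point.
Start: joints at [-1.315, 0.13, 1.488, -0, 1.523, -0.085], TCP at [0.201, -0.565, 0.405] pointing down, gripper open.
Joint ranges: [-2.96, 2.96], [-0.89, 2.26], [0.02, 2.5], [-1.34, 4.48], [0, 2.73], [-2.66, 2.66]. Speed limits (rad/s): [2.39, 2.39, 2.79, 3.14, 3.14, 3.14].

INTERFACE

Orientations are given as a rotation vector (axis times angle).
In Python, from plant import * gives the robot as it stands. The module is installed in compiled form; this text tells all that it offers.
- The arm moves only by the tool arm_command, never from a script. Its argument "increments" is a list of rows, each a list of 6 numbers: the shift along the tool's x, y, z in units of 0.2 m (1.0 is 0.2 m), then the turn, a rotation vector about the tool's x, y, z in units of pi rad (1.0 is pi rad). A call has exactly 5 rows; each row is the pose to reach, as a shift and turn from the pose commanded when the call began, along the tool's axes at that moment, turning the shorter way round; what a row does not reach only later rows make up. A row lasts 1/8 s, in which the tool goes at most 62.5 mm and 10.7 degrees, less where a joint would pass 70% of its speed; a pose out of reach is approached as far as the arm can. A call with a number of a shift or a turn outside -1 to 1 is refused whole. A call with a gripper value outside its range is refused whole. "fingers" is the closure, from -1 (fully open) to 1 (shut), set as the call begins (left out, the last holds). The fingers move at their own pace and stop on an object; "force" is the grip in N (left out, the last holds). Time passes only in rows, so rows that repeat a pose let the fingers close, or fill a call up. It gives the time, the measured TCP pose, the force, the opening and the grip force at its end, in the units of the state.
- read_state(): the state, without advancing time (a new reading comes with each control period).
- read_camera(name): name is "scene" or "top" or "wrist"; returns a dict with "image" (420x560x3 uint8, red, green, blue), "fx", "fy", "cx", "cy" (pixels), "T" (4x4, takes a point from camera to world coordinates). Camera axes: x right, y down, z forward; pixel columns grow to the right and rows downward; lengths in m; the calibration is good to about 2 mm. The wrist camera is an equidistant fisheye: a pixel r from the principal point sees the ray r / f radians off the axis. A picture is of the moment at which its call begins. There is no depth.
- close_job(): hands the job in; it is judged then, once.
The state is a dict: "t": time; "q": joint angles; "dq": joint speeds; "joint_torque": joint torques, N m; "tool_pos": TCP position; "orientation": TCP orientation; "force": force on the tool from outside, world axes, zero at the start; "wrist_torque": the same for the moment, N m; "opening": finger opening in m; "gripper_force": force on a finger pad.
Only numpy, scipy, OpenCV 4.12 (cv2) and the standard library are available. Lean on these libraries where they do the work, as an engineer would, in place of code of your own. Each camera call takes 0.05 s, during which the arm holds its last target. There are 200 camera calls.

## Working session

There is one attempt and no reset: what is moved stays moved. The work goes in short steps, Python scripts to look and compute and a tool call to move; the robot and the scene stay as the last step left them, time stands still between calls to the robot, and variables do not carry over. Pictures are saved under pics/ and viewed, at most 10 in all, crops included, and the job is handed in when it is done.

Besides the shell and the picture viewer there is one more tool, called after "Call:" as name(argument=value, ...), one argument or row to a line, values as JSON. arm_command: Moves the arm, as the interface text tells. Shifts and turns lie within -1 to 1; 1 stands for 0.2 m of shift or pi rad of turn. Its arguments: {"type":"object","properties":{"increments":{"type":"array","items":{"type":"array","items":{"type":"number","minimum":-1,"maximum":1}}},"fingers":{"type":"number"},"force":{"type":"number"}},"required":["increments"]}

```bash
mkdir -p pics
cat > h.py <<'E'
from plant import *
import numpy as np, cv2
from scipy.spatial.transform import Rotation as R
def save(im,n): cv2.imwrite('pics/'+n+'.png',cv2.cvtColor(im,cv2.COLOR_RGB2BGR))
def ray(c,u,v,fish=False):
    a=np.array([(u-c['cx'])/c['fx'],(v-c['cy'])/c['fy'],1.])
    if fish:
        r=np.hypot(a[0],a[1]); a=np.array([a[0]/r*np.sin(r),a[1]/r*np.sin(r),np.cos(r)]) if r>1e-9 else np.array([0,0,1.])
    return c['T'][:3,3],c['T'][:3,:3]@a
def onz(c,u,v,z,fish=False):
    o,d=ray(c,u,v,fish); return o+d*(z-o[2])/d[2]
def proj(c,p,fish=False):
    q=c['T'][:3,:3].T@(np.array(p)-c['T'][:3,3])
    if fish:
        th=np.arctan2(np.hypot(q[0],q[1]),q[2]); n=np.hypot(q[0],q[1]); return c['cx']+c['fx']*th*q[0]/n,c['cy']+c['fy']*th*q[1]/n
    return c['cx']+c['fx']*q[0]/q[2],c['cy']+c['fy']*q[1]/q[2]
def tri(r1,r2):
    A=[];b=[]
    M=np.zeros((3,3));v=np.zeros(3)
    for o,d in (r1,r2):
        d=d/np.linalg.norm(d);P=np.eye(3)-np.outer(d,d);M+=P;v+=P@o
    return np.linalg.solve(M,v)
E
python3 - <<'E'
from h import *
import pickle
D={}
for n in('top','scene','wrist'):
    c=read_camera(n);D[n]=c;save(c['image'],n+'0');print(n,c['fx'],c['cx'],c['cy'],c['T'].round(3).tolist())
pickle.dump(D,open('c0.pkl','wb'));print(read_state())
t=np.hstack([D['top']['image'],D['scene']['image']])
E
```

```text
top 382.8730516275168 281.6577458898917 204.21097940161314 [[0.017, -0.988, 0.151, 0.464], [-0.999, -0.012, 0.037, -0.021], [-0.035, -0.151, -0.988, 0.945], [0.0, 0.0, 0.0, 1.0]]
scene 408.12098818654346 284.07090549329547 213.83148450661682 [[0.85, 0.326, -0.414, 0.936], [0.526, -0.501, 0.687, -0.531], [0.016, -0.802, -0.597, 0.587], [0.0, 0.0, 0.0, 1.0]]
wrist 325.19226210127806 278.78140922284206 208.71660622155346 [[0.335, -0.899, -0.283, 0.279], [-0.942, -0.32, -0.099, -0.536], [-0.001, 0.3, -0.954, 0.384], [0.0, 0.0, 0.0, 1.0]]
{'t': 0.15, 'q': array([-1.31541849e+00,  1.30980059e-01,  1.48896631e+00,  1.84080267e-05,
        1.52300570e+00, -8.53832016e-02]), 'dq': array([ 0.00018598, -0.00280946, -0.00287896,  0.0008116 ,  0.00098183,
        0.00060123]), 'joint_torque': array([ 1.79422517e-03, -5.60475791e+01, -4.92333663e+01,  7.69113866e-02,
        3.05355631e-02, -7.72805879e-05]), 'tool_pos': array([ 0.2005163 , -0.56533411,  0.40396731]), 'orientation': array([-3.09476719e+00, -5.32448886e-01,  1.52438979e-04]), 'force': array([ 0.30210036, -0.08802246,  0.19154611]), 'wrist_torque': array([0.0051232 , 0.01036207, 0.04442062]), 'gripper_force': 0.0, 'opening': 0.09298637543551999}
```

View pics/top0.png

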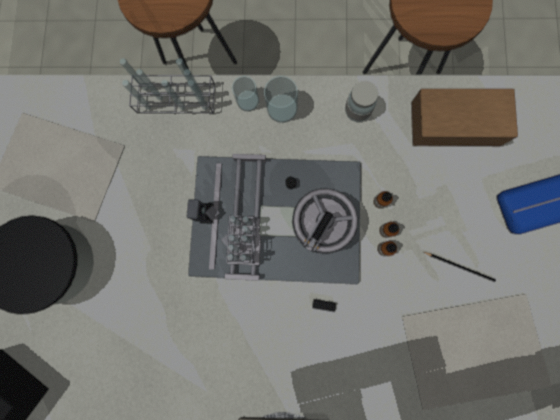

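View pics/scene0.png

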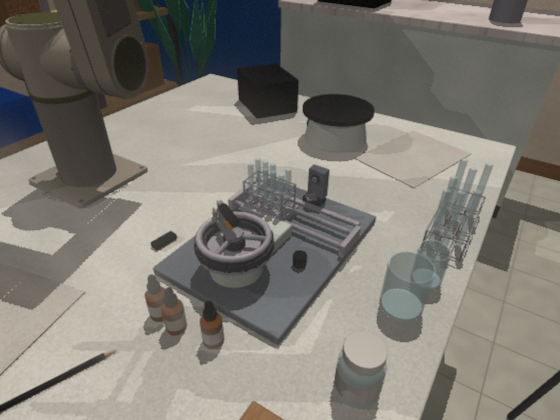

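The top view shows the wheel at about (326,221) with the folded grip at about (322,230). The carriage with its rack is near (245,240), the reader near (205,210), and the bottles at (385,200), (391,229) and (388,248). Next I'll zoom in.

Run:
```python
from h import *
import pickle
D=pickle.load(open('c0.pkl','rb'))
t=D['top']['image'];s=D['scene']['image']
g=lambda im,k:np.clip(cv2.resize(im,None,fx=k,fy=k,interpolation=cv2.INTER_CUBIC).astype(float)*1.6,0,255).astype(np.uint8)
a=g(t[180:262,285:365],5);b=g(s[195:277,190:280],4.4444) 
b=cv2.resize(b,(390,410));a=cv2.resize(a,(400,410))
c=g(t[190:225,180:300],3.3);d=g(s[155:215,225:345],3.3)
c=cv2.resize(t[185:245,182:282],(400,190));c=np.clip(c*1.6,0,255).astype(np.uint8)
d=cv2.resize(s[160:215,250:362],(390,190));d=np.clip(d*1.6,0,255).astype(np.uint8)
save(np.vstack([np.hstack([a,b]),np.hstack([c,d])]),'z0')
# wheel
for z in(.105,.111):print(onz(D['top'],326,221,z))
```

```text
[ 0.55640882 -0.0872069   0.105     ]
[ 0.55575124 -0.08673031  0.111     ]
```

View pics/z0.png

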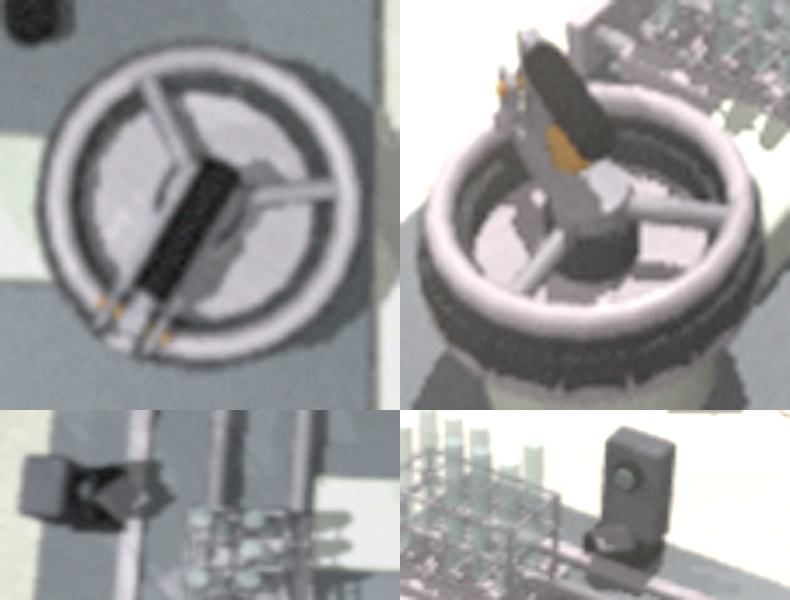

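The zoom shows the pivot lugs at the lower left of the wheel, about (311.6,244.4) in the top image. The grip's free end lies over the hub, and the reader tip is at about (220.7,212).

Run:
```python
from h import *
import pickle
D=pickle.load(open('c0.pkl','rb'));T=D['top'];S=D['scene']
def blob(c,x0,y0,x1,y1,th=45):
    k=8;im=cv2.resize(c['image'][y0:y1,x0:x1],None,fx=k,fy=k,interpolation=cv2.INTER_CUBIC).max(2)
    m=(im<th).astype(np.uint8);n,l,st,ce=cv2.connectedComponentsWithStats(m)
    out=[]
    for i in range(1,n):
        if st[i,4]>600:
            cn,_=cv2.findContours((l==i).astype(np.uint8),0,1)
            (cx,cy),wh,a=cv2.minAreaRect(cn[0]);p=cv2.boxPoints(((cx,cy),wh,a))
            o=np.array([x0-.5+.5/k,y0-.5+.5/k]);s=p[np.argsort(p[:,1])]
            # ends of long axis
            e=[(p[i]+p[(i+1)%4])/2 for i in range(4)];
            L=max([(np.linalg.norm(e[i]-e[i+2]),i) for i in(0,1)])[1]
            out.append((st[i,4],np.array([cx,cy])/k+o,e[L]/k+o,e[L+2]/k+o,np.array(wh)/k))
    return out
for th in(30,38,45):
  print(th)
  for o in blob(T,303,205,340,250,th):print('T',*[np.round(x,1) for x in o])
  for o in blob(S,208,198,242,232,th):print('S',*[np.round(x,1) for x in o])
W=onz(T,324.5,220.1,.108);P=onz(T,311.1,243.9,.121);print('W',W,'P',P,np.linalg.norm((W-P)[:2]))
print('reader',onz(T,220.2,211.3,.03))
k=lambda im:np.clip(cv2.resize(im,None,fx=6,fy=6,interpolation=cv2.INTER_CUBIC)*1.8,0,255).astype(np.uint8)
save(np.vstack([k(T['image'][200:248,185:280])[:, :],k(S['image'][165:213,230:325])]),'z1')
for n,(u,v) in {'b1':(384,200),'b2':(391,229),'b3':(388,249)}.items():print(n,onz(T,u,v,.09))
```

```text
30
T 10089 [321.8 225.4] [329.1 212.9] [314.5 237.9] [ 7.2 29. ]
38
T 13068 [322.1 225.6] [329.3 212.7] [315.  238.6] [ 8.  29.7]
45
T 14194 [322.2 225.7] [329.4 212.5] [315.  238.9] [ 8.8 30.1]
S 878 [235.4 223.6] [238.7 221.2] [232.2 226. ] [4.9 8.1]
W [ 0.55801634 -0.08369565  0.108     ] P [ 0.50501344 -0.05418067  0.121     ] 0.06066664475484558
reader [0.5848041  0.16253842 0.03      ]
b1 [ 0.60714239 -0.21802331  0.09      ]
b2 [ 0.54218481 -0.23191413  0.09      ]
b3 [ 0.49801316 -0.22425501  0.09      ]
```

View pics/z1.png

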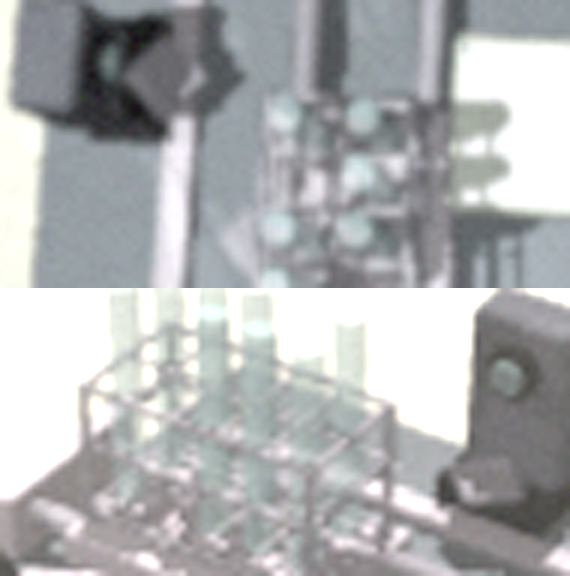

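The reader pointer's tip is near (190,85) in the crop and the carriage pointer's near (210,225). That is roughly 55 mm of travel, to be refined later. Next I'll work out the approach.

```bash
cat >> h.py <<'E'
def goal(gp,yaw):
    """tool-down pose: grasp point gp, tool y (closing) at world angle yaw"""
    y=np.array([np.cos(yaw),np.sin(yaw),0]);z=np.array([0,0,-1.]);x=np.cross(y,z)
    return np.array(gp)-.167*z,R.from_matrix(np.c_[x,y,z])
def inc(gp,yaw):
    s=read_state();p,r=goal(gp,yaw);r0=R.from_rotvec(s['orientation'])
    return np.r_[r0.inv().apply(p-s['tool_pos'])/.2,(r0.inv()*r).as_rotvec()/np.pi].round(3)
E
python3 - <<'E'
from h import *
import pickle
D=pickle.load(open('c0.pkl','rb'));T=D['top']
a=onz(T,329.4,212.5,.139);b=onz(T,315,238.9,.137);print(a,b,np.linalg.norm(a-b))
d=(b-a)[:2];th=np.arctan2(d[1],d[0]);print('out angle',th,'mid',(a+b)/2)
W=onz(T,324.5,220.1,.108);P=onz(T,311.1,243.9,.121);print('P-W ang',np.arctan2(*(P-W)[[1,0]]))
g=(a+b)/2-np.r_[np.cos(th),np.sin(th),0]*.012;print('grasp',g)
for k in(1,-1): print(inc([g[0],g[1],.24],th+k*np.pi/2))
s=read_state();print(R.from_rotvec(s['orientation']).as_matrix().round(3))
E
```

```text
[ 0.57083967 -0.09167158  0.139     ] [ 0.51480929 -0.06163947  0.137     ] 0.0636029158282729
out angle 2.6495639096660444 mid [ 0.54282448 -0.07665553  0.138     ]
P-W ang 2.633500958072043
grasp [ 0.553401   -0.08232451  0.138     ]
[ 2.47  -1.687 -0.013 -0.     0.     0.265]
[ 2.470e+00 -1.687e+00 -1.300e-02 -0.000e+00 -1.000e-03 -7.350e-01]
[[ 0.943  0.334 -0.   ]
 [ 0.334 -0.942  0.001]
 [ 0.    -0.001 -1.   ]]
```

Call:
arm_command(
  increments=[
    [0.16,-0.11,0,0,0,-0.058],
    [0.33,-0.22,0,0,0,-0.116],
    [0.5,-0.34,0,0,0,-0.174],
    [0.66,-0.45,0,0,0,-0.232],
    [0.82,-0.56,0,0,0,-0.29],
  ],
  fingers=-1,
  force=30,
)

```text
t: 0.78
tool_pos: [0.3182, -0.4039, 0.4044]
orientation: [-2.54, -1.848, -0.0]
force: [-0.1, 0.2, 0.4]
opening: 0.0931
gripper_force: 0.0
```

```bash
python3 -c "
from h import *
print(inc([.5534,-.0823,.24],2.6496-np.pi/2),read_state()['q'])"
```

```text
[ 1.892  0.623 -0.012  0.    -0.    -0.443] [-1.00325586e+00 -1.02683354e-01  1.72398757e+00  7.51181721e-05
  1.52067902e+00 -6.90211964e-01]
```

Call:
arm_command(
  increments=[
    [0.19,0.06,0,0,0,-0.058],
    [0.38,0.12,0,0,0,-0.116],
    [0.57,0.19,0,0,0,-0.174],
    [0.76,0.25,0,0,0,-0.232],
    [0.95,0.31,0,0,0,-0.29],
  ],
)

```text
t: 1.4
tool_pos: [0.4367, -0.2429, 0.4045]
orientation: [-1.468, -2.777, -0.0]
force: [0.0, -0.4, -0.2]
opening: 0.0932
gripper_force: 0.0
```

```bash
python3 -c "
from h import *
print(inc([.5534,-.0823,.24],2.6496-np.pi/2),read_state()['q'])"
```

```text
[ 0.335  0.935 -0.012 -0.    -0.    -0.153] [-6.10316957e-01 -1.43434282e-01  1.76124782e+00 -1.32449600e-05
  1.52407495e+00 -1.20844865e+00]
```

Call:
arm_command(
  increments=[
    [0.07,0.2,0,0,0,-0.05],
    [0.14,0.4,0,0,0,-0.1],
    [0.22,0.6,0,0,0,-0.153],
    [0.28,0.8,0,0,0,-0.153],
    [0.335,0.935,0,0,0,-0.153],
  ],
)

```text
t: 2.02
tool_pos: [0.5547, -0.0826, 0.4043]
orientation: [-0.772, -3.045, -0.0]
force: [0.4, -0.2, -0.1]
opening: 0.0932
gripper_force: 0.0
```

Run:
```python
from h import *
import pickle
c=read_camera('wrist');s=read_state();pickle.dump(c,open('w1.pkl','wb'))
print(inc([.5534,-.0823,.24],2.6496-np.pi/2),s['q'],c['T'].round(3).tolist())
im=c['image'].copy()
for n,p in dict(W=[.558,-.0837,.116],P=[.505,-.0542,.121],a=[.5708,-.0917,.139],b=[.5148,-.0616,.137]).items():
    u,v=proj(c,p,True);print(n,u,v);cv2.circle(im,(int(round(u)),int(round(v))),3,(255,0,0),1)
save(np.clip(im*1.4,0,255).astype(np.uint8),'w1')
```

```text
[ 0.005 -0.014 -0.014  0.001 -0.    -0.001] [-0.23568891  0.02672418  1.59826819  0.00198848  1.51678396 -1.31083813] [[0.476, 0.839, 0.263, 0.48], [0.88, -0.454, -0.143, -0.041], [-0.0, 0.299, -0.954, 0.384], [0.0, 0.0, 0.0, 1.0]]
W 278.85063207267876 213.8866321439083
P 279.7540304438264 144.60021642435152
a 277.6890619253803 240.18555995602782
b 277.39629399488564 162.4762793463957
```

View pics/w1.png

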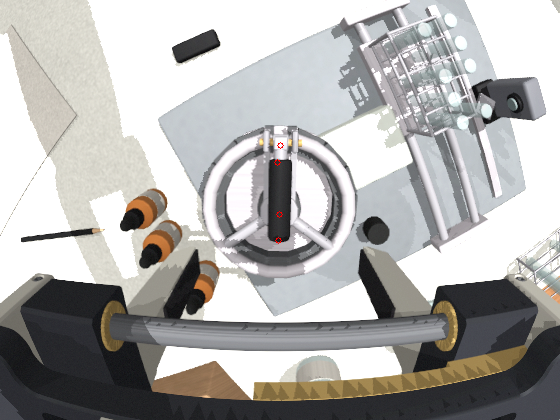

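The wrist view confirms the estimates: the grip runs from (280,160) to (279,241) and the pivot lugs are at (280,140). The reprojected points land within about 2 px.

Run:
```python
from h import *
import pickle
D=pickle.load(open('c0.pkl','rb'));T=D['top'];c=pickle.load(open('w1.pkl','rb'))
im=c['image'][150:250,255:305].max(2);m=(im<60).astype(np.uint8);n,l,st,ce=cv2.connectedComponentsWithStats(m);i=1+st[1:,4].argmax()
cn,_=cv2.findContours((l==i).astype(np.uint8),0,1);print(st[i]+[255,150,0,0,0],ce[i]+[255,150])
x,y,w,h,_=st[i]
print(tri(ray(T,329.4,212.5),ray(c,280,y+150+h,True)),tri(ray(T,322.2,225.7),ray(c,*(ce[i]+[255,150]),True)))
print(onz(c,*(ce[i]+[255,150]),.138,True))
print(inc([.5534,-.0823,.141],2.6496-np.pi/2))
```

```text
[ 267  159   25   83 1806] [279.21483942 199.65337763]
[ 0.57035585 -0.09031842  0.14536243] [ 0.54427682 -0.07679648  0.12511729]
[ 0.54135602 -0.07436796  0.138     ]
[ 0.005 -0.015  0.481  0.001 -0.    -0.001]
```

Call:
arm_command(
  increments=[
    [0,-0.01,0.1,0,0,0],
    [0,-0.01,0.2,0,0,0],
    [0,-0.01,0.3,0,0,0],
    [0,-0.01,0.4,0,0,0],
    [0.005,-0.01,0.465,0,0,0],
  ],
)

```text
t: 2.7
tool_pos: [0.5515, -0.0857, 0.3097]
orientation: [-0.775, -3.043, 0.0]
force: [-0.4, 0.6, -0.1]
opening: 0.0932
gripper_force: 0.0
```

Run:
```python
from h import *
c=read_camera('scene');im=c['image'][120:270,140:340];save(np.clip(cv2.resize(im,(800,600),interpolation=cv2.INTER_CUBIC)*1.5,0,255).astype(np.uint8),'s2')
s=read_state();print(s['tool_pos']-[0,0,.167],s['force'],inc([.5526,-.0812,.143],2.6496-np.pi/2))
```

```text
[ 0.55105537 -0.08545283  0.14124062] [-0.49937338 -0.50403648 -1.11370977] [ 0.003  0.022 -0.009 -0.    -0.001 -0.002]
```

View pics/s2.png

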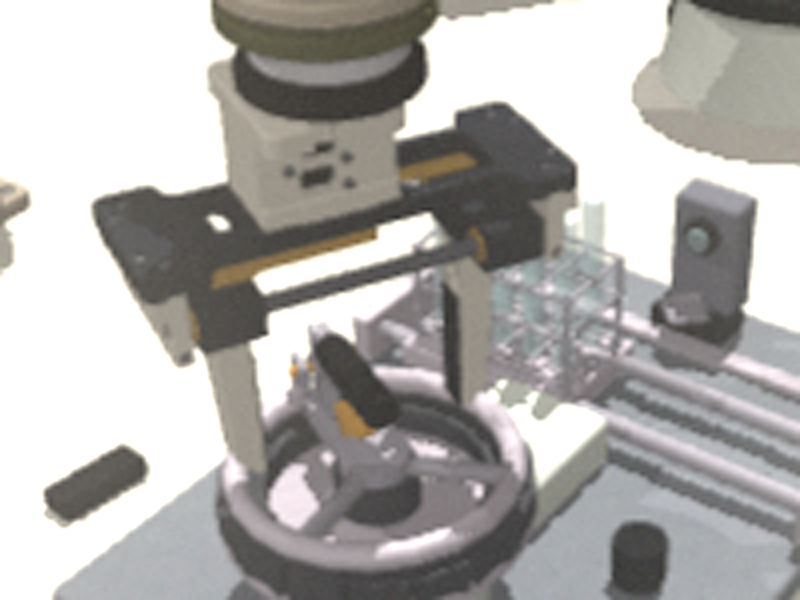

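The fingers straddle the grip: left finger at about (240,400), right at (465,330), grip at (355,380). Closing now.

Call:
arm_command(
  increments=[
    [0.003,0.02,0,0,0,0],
    [0.003,0.02,0,0,0,0],
    [0.003,0.02,0,0,0,0],
    [0.003,0.02,0,0,0,0],
    [0.003,0.02,0,0,0,0],
  ],
  fingers=1,
  force=25,
)

```text
t: 3.38
tool_pos: [0.5535, -0.0817, 0.312]
orientation: [0.774, 3.044, -0.0]
force: [-0.7, 1.1, -0.6]
opening: 0.0474
gripper_force: 0.0
```

Call:
arm_command(
  increments=[
    [0,0,0,0,0,0],
    [0,0,0,0,0,0],
    [0,0,0,0,0,0],
    [0,0,0,0,0,0],
    [0,0,0,0,0,0],
  ],
)

```text
t: 4.0
tool_pos: [0.5535, -0.0817, 0.3117]
orientation: [-0.774, -3.045, -0.0]
force: [-0.2, 0.5, -0.0]
opening: 0.017
gripper_force: 25.0
```

```bash
python3 -c "
import numpy as np
f=lambda a:np.array([-56.5*np.cos(a)+17*np.sin(a),56.5*np.sin(a)+17*np.cos(a)])
for b,e in((.05,.55),(.55,1.05),(1.05,1.45),(1.45,1.6)):
  print([((f(a)-f(b))*[1,-1]/200).round(3).tolist() for a in np.linspace(b,e,6)[1:]])"
```

```text
[[0.011, -0.027], [0.025, -0.053], [0.042, -0.078], [0.06, -0.1], [0.081, -0.121]]
[[0.023, -0.019], [0.048, -0.035], [0.074, -0.048], [0.101, -0.059], [0.13, -0.067]]
[[0.023, -0.004], [0.047, -0.007], [0.07, -0.008], [0.094, -0.006], [0.117, -0.003]]
[[0.009, 0.002], [0.017, 0.004], [0.026, 0.006], [0.034, 0.008], [0.043, 0.011]]
```

Call:
arm_command(
  increments=[
    [0.011,0,-0.027,0,0,0],
    [0.025,0,-0.053,0,0,0],
    [0.042,0,-0.078,0,0,0],
    [0.06,0,-0.1,0,0,0],
    [0.081,0,-0.121,0,0,0],
  ],
)

```text
t: 4.62
tool_pos: [0.5389, -0.0736, 0.3361]
orientation: [-0.774, -3.045, -0.0]
force: [1.7, 1.4, -5.2]
opening: 0.0176
gripper_force: 25.0
```

Call:
arm_command(
  increments=[
    [0.023,0,-0.019,0,0,0],
    [0.048,0,-0.035,0,0,0],
    [0.074,0,-0.048,0,0,0],
    [0.101,0,-0.059,0,0,0],
    [0.13,0,-0.067,0,0,0],
  ],
)

```text
t: 5.25
tool_pos: [0.5165, -0.0615, 0.3502]
orientation: [0.774, 3.043, -0.0]
force: [5.5, 1.6, -3.4]
opening: 0.017
gripper_force: 25.0
```

Run:
```python
from h import *
c=read_camera('scene');im=c['image'][120:270,140:340];save(np.clip(cv2.resize(im,(800,600),interpolation=cv2.INTER_CUBIC)*1.5,0,255).astype(np.uint8),'s3')
s=read_state();print(s['tool_pos']-[0,0,.167],s['force'],s['wrist_torque'])
```

```text
[ 0.51614307 -0.06123521  0.18332225] [ 4.74055387  1.29440528 -2.17361752] [ 0.22654511 -1.00864464 -0.02352099]
```

View pics/s3.png

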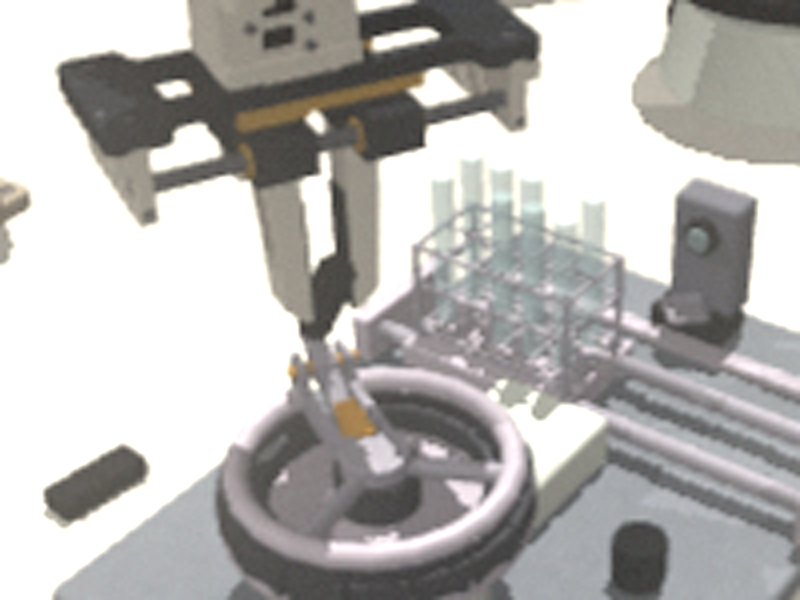

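The handle is coming up between the pads, at about (330,290), and forces are low. Carrying on.

Call:
arm_command(
  increments=[
    [0.023,0,-0.004,0,0,0],
    [0.047,0,-0.007,0,0,0],
    [0.07,0,-0.008,0,0,0],
    [0.094,0,-0.006,0,0,0],
    [0.117,0,-0.003,0,0,0],
  ],
)

```text
t: 5.92
tool_pos: [0.4969, -0.0508, 0.3524]
orientation: [0.773, 3.039, -0.001]
force: [6.5, -0.8, 4.7]
opening: 0.0168
gripper_force: 25.0
```

Call:
arm_command(
  increments=[
    [0.009,0,0.002,0,0,0],
    [0.017,0,0.004,0,0,0],
    [0.026,0,0.006,0,0,0],
    [0.034,0,0.008,0,0,0],
    [0.034,0,0.008,0,0,0],
  ],
)

```text
t: 6.55
tool_pos: [0.4911, -0.0477, 0.3516]
orientation: [0.773, 3.038, -0.001]
force: [4.7, -0.5, 9.8]
opening: 0.0163
gripper_force: 24.9
```

Run:
```python
from h import *
c=read_camera('scene');im=c['image'][120:270,140:340];save(np.clip(cv2.resize(im,(800,600),interpolation=cv2.INTER_CUBIC)*1.5,0,255).astype(np.uint8),'s4')
s=read_state();g=s['tool_pos']-[0,0,.167];print(g,s['force'],s['wrist_torque'],'radius',np.hypot(*(g[:2]-[.558,-.0837])))
```

```text
[ 0.49108803 -0.04766144  0.1845754 ] [ 4.26146536 -0.74050486  7.74719122] [-0.36917196 -1.2841817   0.01314615] radius 0.07599993396527104
```

View pics/s4.png

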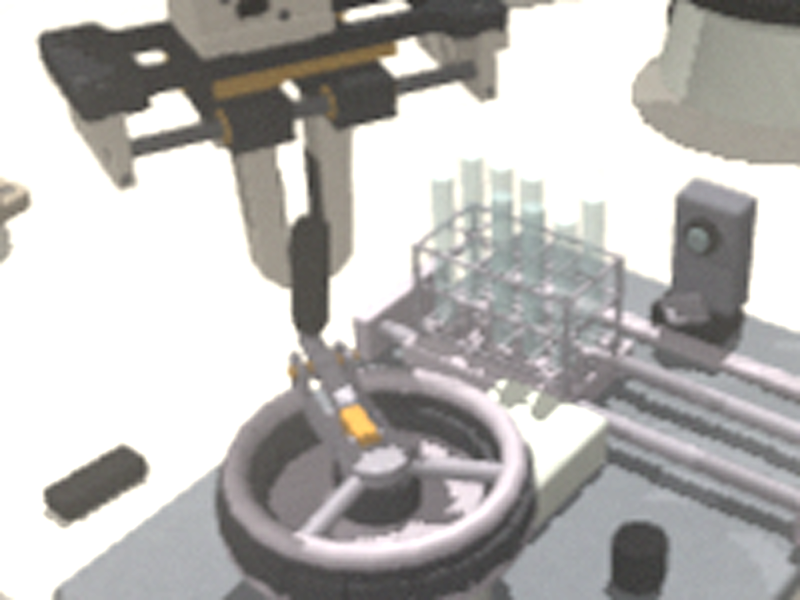

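The handle is nearly upright, with the sleeve at (310,275). I'll push it on to the stop.

Call:
arm_command(
  increments=[
    [0.006,0,0.002,0,0,0],
    [0.012,0,0.002,0,0,0],
    [0.016,0,0.002,0,0,0],
    [0.02,0,0.002,0,0,0],
    [0.02,0,0.002,0,0,0],
  ],
)

```text
t: 7.22
tool_pos: [0.4874, -0.0456, 0.351]
orientation: [0.773, 3.039, -0.001]
force: [3.6, -0.9, 8.8]
opening: 0.0143
gripper_force: 23.9
```

Run:
```python
from h import *
s=read_state();g=s['tool_pos']-[0,0,.167];f=s['force'];print(g,f,s['wrist_torque'],'radius',np.hypot(*(g[:2]-[.558,-.0837])),'fout',f@[-.88,.47,0])
```

```text
[ 0.4873577  -0.04562229  0.18401069] [ 3.61133952 -0.91625585  8.75298165] [-0.21841792 -0.91361225  0.06631827] radius 0.08025114331719482 fout -3.6086190291792386
```

The opening has dropped to 14.3 mm, so the pads are sliding outward off the sleeve. I'll regrasp further in with more force.

Call:
arm_command(
  increments=[
    [0,0,0,0,0,0],
    [0,0,0,0,0,0],
    [-0.03,0,-0.01,0,0,0],
    [-0.06,0,-0.02,0,0,0],
    [-0.06,0,-0.02,0,0,0],
  ],
  fingers=0.3,
)

```text
t: 7.85
tool_pos: [0.4973, -0.0512, 0.3521]
orientation: [0.775, 3.044, -0.0]
force: [-0.3, 0.5, 0.4]
opening: 0.0325
gripper_force: 0.0
```

Run:
```python
from h import *
s=read_state();g=s['tool_pos']-[0,0,.167];print(g,s['force'],s['opening'],'radius',np.hypot(*(g[:2]-[.558,-.0837])))
c=read_camera('wrist');im=c['image']
for n,p in dict(g=g,up_top=[.558-.88*.078,-.0837+.47*.078,.198],piv=[.5036,-.0546,.121]).items():print(n,proj(c,p,True))
c2=read_camera('scene');k=lambda im,s:np.clip(cv2.resize(im,s,interpolation=cv2.INTER_CUBIC)*1.4,0,255).astype(np.uint8)
save(np.hstack([k(im[80:280,180:380],(400,400)),k(c2['image'][165:235,185:255],(400,400))]),'s5')
```

```text
[ 0.49733795 -0.05122405  0.18507811] [-0.25739461  0.51061121  0.40794885] 0.03253524417379704 radius 0.06880821839481208
g (np.float64(277.68084229353724), np.float64(280.84898665897066))
up_top (np.float64(277.2849943473189), np.float64(278.10663749571654))
piv (np.float64(278.04183538797747), np.float64(244.04561541542066))
```

View pics/s5.png

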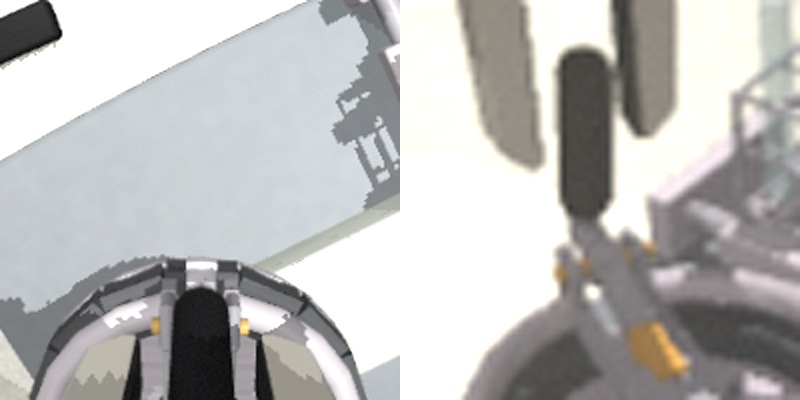

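The scene crop shows the sleeve running from (583,50) to (583,215), close to upright. I'll cast those rays onto the swing plane to get the angle.

Run:
```python
from h import *
c=read_camera('scene');W=np.array([.558,-.0837,0.]);out=np.array([-.881,.472,0]);n=np.array([.472,.881,0])
L=[]
for v in(55,133,210):
    o,d=ray(c,185+183*.175-.4,165+v*.175-.4);p=o+d*((W-o)@n)/(d@n);L.append([(p-W)@out,p[2]])
L=np.array(L);print(L,'lean',np.arctan2(*(L[0]-L[-1])))
```

```text
[[0.05761173 0.20490205]
 [0.06466056 0.17172139]
 [0.07210132 0.13669579]] lean -0.20932598747158596
```

Call:
arm_command(
  increments=[
    [-0.025,0,0,0,0,0],
    [-0.025,0,0,0,0,0],
    [-0.025,0,0,0,0,0],
    [-0.025,0,0,0,0,0],
    [-0.025,0,0,0,0,0],
  ],
  fingers=1,
  force=55,
)

```text
t: 8.62
tool_pos: [0.5014, -0.0532, 0.352]
orientation: [0.774, 3.044, 0.0]
force: [2.6, 0.1, -1.1]
opening: 0.0171
gripper_force: 55.0
```

Call:
arm_command(
  increments=[
    [0.014,0,0,0,0,0],
    [0.03,0,0.002,0,0,0],
    [0.045,0,0.004,0,0,0],
    [0.06,0,0.007,0,0,0],
    [0.065,0,0.01,0,0,0],
  ],
)

```text
t: 9.25
tool_pos: [0.4914, -0.0479, 0.3515]
orientation: [0.773, 3.037, -0.002]
force: [12.1, -5.0, -1.2]
opening: 0.0173
gripper_force: 55.0
```

Run:
```python
from h import *
s=read_state();g=s['tool_pos']-[0,0,.167];f=s['force'];print(g,f,s['opening'],'radius',np.hypot(*(g[:2]-[.558,-.0837])),'fout',f@[-.88,.47,0])
```

```text
[ 0.49135075 -0.0479097   0.18447734] [12.1459583  -5.00931108 -1.20485345] 0.017279191375798978 radius 0.0756509629762214 fout -13.042819508385504
```

Call:
arm_command(
  increments=[
    [0.006,0,0.001,0,0,0],
    [0.012,0,0.001,0,0,0],
    [0.018,0,0.002,0,0,0],
    [0.022,0,0.002,0,0,0],
    [0.022,0,0.002,0,0,0],
  ],
)

```text
t: 9.88
tool_pos: [0.4875, -0.0458, 0.3509]
orientation: [0.773, 3.037, -0.001]
force: [12.7, -5.5, -4.2]
opening: 0.0172
gripper_force: 55.0
```

```bash
cat > st.py <<'E'
from h import *
s=read_state();g=s['tool_pos']-[0,0,.167];f=s['force'];print(g,f,s['opening'],'radius',np.hypot(*(g[:2]-[.558,-.0837])),'fout',f@[-.88,.47,0])
c=read_camera('scene');W=np.array([.558,-.0837,0.]);out=np.array([-.881,.472,0]);n=np.array([.472,.881,0])
k=8;im=cv2.resize(c['image'][165:215,200:232],None,fx=k,fy=k,interpolation=cv2.INTER_CUBIC).max(2)
for th in(45,55):
    m=(im<th).astype(np.uint8);nn,l,sta,ce=cv2.connectedComponentsWithStats(m);i=1+sta[1:,4].argmax();x,y,w,h,A=sta[i]
    print(th,200+x/k,165+y/k,w/k,h/k,A/64)
E
python3 st.py
```

```text
[ 0.48752208 -0.04583797  0.18394218] [12.7245611  -5.47766989 -4.16360136] 0.017175689719046934 radius 0.08000418432906077 fout -13.772118610662982
45 217.625 168.0 0.5 2.25 0.890625
55 211.0 165.0 9.625 23.875 79.984375
```

Call:
arm_command(
  increments=[
    [0.005,0,0,0,0,0],
    [0.01,0,0,0,0,0],
    [0.015,0,0,0,0,0],
    [0.015,0,0,0,0,0],
    [0.015,0,0,0,0,0],
  ],
)

```text
t: 10.55
tool_pos: [0.4848, -0.0444, 0.3506]
orientation: [0.773, 3.038, -0.001]
force: [12.4, -5.3, -6.3]
opening: 0.0169
gripper_force: 55.0
```

```bash
python3 st.py
```

```text
[ 0.48479863 -0.04435945  0.18356309] [12.42382968 -5.30343786 -6.30264192] 0.01692614526123775 radius 0.08310306571985825 fout -13.42558591492224
45 216.625 165.0 0.5 3.0 1.4375
55 210.375 165.0 10.125 36.0 116.078125
```

Call:
arm_command(
  increments=[
    [0,0,0,0,0,0],
    [0,0,0,0,0,0],
    [0,0,0,0,0,0],
    [0,0,0,0,0,0],
    [0,0,0,0,0,0],
  ],
  fingers=0.3,
)

```text
t: 11.22
tool_pos: [0.4833, -0.0435, 0.3495]
orientation: [-0.774, -3.044, 0.0]
force: [0.4, -0.8, -0.3]
opening: 0.0324
gripper_force: 0.0
```

```bash
cat > lean.py <<'E'
from h import *
s=read_state();print(s['tool_pos']-[0,0,.167],s['force'],s['opening'])
c=read_camera('scene');im=c['image'].astype(int).max(2)
W=np.array([.558,-.0837,0.]);out=np.array([-.881,.472,0]);n=np.array([.472,.881,0]);L=[]
for v in range(168,206):
    r=im[v,205:232];j=np.where(r<75)[0]
    if len(j)==0: continue
    u=205+j.mean();o,d=ray(c,u,v);p=o+d*((W-o)@n)/(d@n);L.append([v,205+j[0],205+j[-1],len(j),round((p-W)@out,4),round(p[2],3)])
for x in L[::3]:print(x)
E
python3 lean.py
```

```text
[ 0.48329768 -0.04351051  0.18248066] [ 0.41654112 -0.75128708 -0.31199271] 0.03240591267990295
[168, np.int64(220), np.int64(222), 3, np.float64(0.0328), np.float64(0.231)]
[171, np.int64(220), np.int64(222), 3, np.float64(0.0341), np.float64(0.224)]
[174, np.int64(210), np.int64(222), 11, np.float64(0.0632), np.float64(0.202)]
[177, np.int64(210), np.int64(222), 11, np.float64(0.0657), np.float64(0.195)]
[180, np.int64(210), np.int64(223), 12, np.float64(0.0639), np.float64(0.189)]
[183, np.int64(211), np.int64(223), 10, np.float64(0.0649), np.float64(0.182)]
[186, np.int64(211), np.int64(219), 9, np.float64(0.0726), np.float64(0.171)]
[189, np.int64(211), np.int64(219), 9, np.float64(0.0743), np.float64(0.164)]
[192, np.int64(212), np.int64(219), 8, np.float64(0.0732), np.float64(0.158)]
[195, np.int64(212), np.int64(219), 8, np.float64(0.0749), np.float64(0.15)]
[198, np.int64(212), np.int64(220), 9, np.float64(0.0737), np.float64(0.143)]
[201, np.int64(213), np.int64(219), 7, np.float64(0.0755), np.float64(0.135)]
```

Run:
```python
from h import *
c=read_camera('scene');W=np.array([.558,-.0837,0.]);out=np.array([-.881,.472,0])
for phi in(1.36,1.45,1.5,1.57):
    for t in(12,77):
        o=-t*np.cos(phi)+16*np.sin(phi);h=t*np.sin(phi)+16*np.cos(phi)
        p=W+out*(62+o)/1000+[0,0,.121+h/1000];print(phi,t,np.round(proj(c,p),1))
# subpixel left & right edges against background
im=c['image'].astype(float).max(2)
for v in(176,180,184,188,192,196,200):
    r=im[v,204:228];print(v,r.astype(int).tolist())
```

```text
1.36 12 [216.1 200.8]
1.36 77 [216.  175.8]
1.45 12 [215.8 201. ]
1.45 77 [214.6 174.1]
1.5 12 [215.7 201.2]
1.5 77 [213.8 173.3]
1.57 12 [215.6 201.4]
1.57 77 [212.7 172.4]
176 [93, 146, 199, 200, 182, 124, 58, 57, 56, 56, 56, 56, 57, 53, 74, 86, 72, 55, 61, 83, 103, 106, 106, 105]
180 [107, 111, 160, 200, 200, 162, 70, 57, 56, 56, 57, 56, 56, 55, 56, 88, 96, 56, 58, 72, 98, 105, 104, 106]
184 [107, 97, 145, 199, 199, 176, 115, 56, 56, 57, 57, 56, 55, 57, 54, 87, 148, 153, 85, 65, 89, 103, 120, 158]
188 [106, 107, 111, 159, 200, 198, 160, 67, 59, 55, 57, 56, 58, 58, 55, 65, 144, 197, 195, 195, 196, 198, 198, 197]
192 [194, 186, 189, 199, 199, 199, 171, 94, 57, 57, 57, 58, 56, 53, 56, 52, 111, 176, 198, 199, 200, 199, 199, 198]
196 [211, 211, 210, 203, 199, 200, 201, 160, 57, 56, 55, 56, 58, 57, 57, 58, 85, 157, 200, 201, 201, 200, 201, 199]
200 [217, 216, 216, 218, 216, 216, 217, 183, 100, 57, 55, 57, 55, 54, 57, 57, 63, 158, 214, 210, 213, 210, 211, 191]
```

The sleeve's edges slope 0.115 px per row, against a predicted 0.10 for upright and 0.07 for 1.5 rad. So the handle is upright and stays there with the fingers open. I'll regrasp centred for cranking.

Call:
arm_command(
  increments=[
    [-0.015,0,0.01,0,0,0],
    [-0.034,0,0.02,0,0,0],
    [-0.034,0,0.02,0,0,0],
    [-0.034,0,0.02,0,0,0],
    [-0.034,0,0.02,0,0,0],
  ],
)

```text
t: 11.95
tool_pos: [0.4893, -0.0468, 0.3456]
orientation: [0.774, 3.045, 0.0]
force: [0.1, -0.4, 0.4]
opening: 0.0323
gripper_force: 0.0
```

Call:
arm_command(
  increments=[
    [0,0,0,0,0,0],
    [0,0,0,0,0,0],
    [0,0,0,0,0,0],
    [0,0,0,0,0,0],
    [0,0,0,0,0,0],
  ],
  fingers=1,
  force=55,
)

```text
t: 12.58
tool_pos: [0.4894, -0.0467, 0.3456]
orientation: [0.774, 3.045, 0.0]
force: [-0.2, 1.6, 1.6]
opening: 0.017
gripper_force: 55.0
```

```bash
cat > arc.py <<'E'
from h import *
import sys
W=np.array([.5575,-.0835])
s=read_state();g=s['tool_pos'];f=s['force'];r0=R.from_rotvec(s['orientation']);d=g[:2]-W
a=np.arctan2(d[1],d[0]);rad=np.hypot(*d);er=d/rad;et=np.array([er[1],-er[0]])
print('ang',a,'rad',rad,'f_r',f[:2]@er,'f_t(cw)',f[:2]@et,'fz',f[2],'open',s['opening'],'q6',s['q'][5],'t',s['t'])
for x in map(float,sys.argv[1:]):
    rows=[]
    for k in range(1,6):
        b=a-x*k/5;p=np.r_[W+.078*np.array([np.cos(b),np.sin(b)])-g[:2],0]
        rows.append((r0.inv().apply(p)/.2).round(3)[:2].tolist())
    print(x,rows)
E
python3 arc.py 0.5 1
```

```text
ang 2.646627728337709 rad 0.07742003643069141 f_r 0.9583675683014302 f_t(cw) 1.3121729699961528 fz 1.5567641601028495 open 0.017046292566991174 q6 -1.2724648120259314 t 12.575
0.5 [[0.001, 0.039], [-0.005, 0.077], [-0.014, 0.115], [-0.027, 0.152], [-0.044, 0.187]]
1.0 [[-0.005, 0.077], [-0.027, 0.152], [-0.065, 0.22], [-0.115, 0.28], [-0.175, 0.329]]
```

Call:
arm_command(
  increments=[
    [0.001,0.039,0,0,0,0],
    [-0.005,0.077,0,0,0,0],
    [-0.014,0.115,0,0,0,0],
    [-0.027,0.152,0,0,0,0],
    [-0.044,0.187,0,0,0,0],
  ],
)

```text
t: 13.2
tool_pos: [0.5155, -0.018, 0.3456]
orientation: [0.774, 3.044, -0.002]
force: [-0.2, -6.5, -0.9]
opening: 0.0177
gripper_force: 55.0
```

```bash
python3 arc.py 1
```

```text
ang 2.1417340911378657 rad 0.07780833583398598 f_r -5.398560390790694 f_t(cw) -3.689156732811029 fz -0.8876861620115346 open 0.017656959348822335 q6 -1.2066343036631118 t 13.2
1.0 [[-0.043, 0.065], [-0.099, 0.119], [-0.165, 0.161], [-0.237, 0.189], [-0.314, 0.202]]
```

Call:
arm_command(
  increments=[
    [-0.043,0.065,0,0,0,0],
    [-0.099,0.119,0,0,0,0],
    [-0.165,0.161,0,0,0,0],
    [-0.237,0.189,0,0,0,0],
    [-0.314,0.202,0,0,0,0],
  ],
)

```text
t: 13.82
tool_pos: [0.5897, -0.0124, 0.3455]
orientation: [-0.773, -3.043, 0.002]
force: [-5.0, -5.8, 5.9]
opening: 0.0169
gripper_force: 55.0
```

```bash
python3 arc.py 1
```

```text
ang 1.1456248719454878 rad 0.07809995034461989 f_r -7.322389022863063 f_t(cw) -2.121859914338199 fz 5.946521578952273 open 0.016910580386693925 q6 -1.1808282780443538 t 13.825
1.0 [[-0.078, -0.003], [-0.154, -0.02], [-0.225, -0.053], [-0.288, -0.098], [-0.34, -0.156]]
```

```bash
sed -i 's/-.0835\]/-.0850]/' arc.py; python3 arc.py 1
```

```text
ang 1.1534105895103572 rad 0.07946881096647354 f_r -7.305647056795468 f_t(cw) -2.1788050807166113 fz 5.946521578952273 open 0.016910580386693925 q6 -1.1808282780443538 t 13.825
1.0 [[-0.078, -0.009], [-0.154, -0.026], [-0.226, -0.058], [-0.289, -0.103], [-0.342, -0.16]]
```

Call:
arm_command(
  increments=[
    [-0.078,-0.008,0,0,0,0],
    [-0.154,-0.025,0,0,0,0],
    [-0.226,-0.057,0,0,0,0],
    [-0.289,-0.102,0,0,0,0],
    [-0.342,-0.16,0,0,0,0],
  ],
)

```text
t: 14.45
tool_pos: [0.6348, -0.0742, 0.3457]
orientation: [0.774, 3.044, 0.001]
force: [1.4, 3.2, 4.6]
opening: 0.0172
gripper_force: 55.0
```

```bash
python3 arc.py 1
```

```text
ang 0.13881411493562254 rad 0.07809845132167606 f_r 1.839280287258872 f_t(cw) -2.986534248313441 fz 4.584237576905683 open 0.01723978325657812 q6 -1.2697394271044071 t 14.45
1.0 [[-0.039, -0.067], [-0.065, -0.141], [-0.076, -0.218], [-0.071, -0.296], [-0.051, -0.371]]
```

Call:
arm_command(
  increments=[
    [-0.039,-0.067,0,0,0,0],
    [-0.065,-0.141,0,0,0,0],
    [-0.076,-0.218,0,0,0,0],
    [-0.071,-0.296,0,0,0,0],
    [-0.051,-0.371,0,0,0,0],
  ],
)

```text
t: 15.08
tool_pos: [0.607, -0.1446, 0.3457]
orientation: [0.775, 3.044, -0.001]
force: [2.6, 1.9, 4.0]
opening: 0.0175
gripper_force: 55.0
```

```bash
python3 arc.py 1
```

```text
ang -0.8775925105799224 rad 0.0774678389709379 f_r 0.19190436258445875 f_t(cw) -3.2768398603028466 fz 4.000119208961955 open 0.017546289943644065 q6 -1.3882345435630206 t 15.075
1.0 [[0.033, -0.07], [0.082, -0.131], [0.142, -0.18], [0.211, -0.217], [0.286, -0.239]]
```

Call:
arm_command(
  increments=[
    [0.033,-0.07,0,0,0,0],
    [0.082,-0.131,0,0,0,0],
    [0.142,-0.18,0,0,0,0],
    [0.211,-0.217,0,0,0,0],
    [0.286,-0.239,0,0,0,0],
  ],
)

```text
t: 15.7
tool_pos: [0.5335, -0.1584, 0.3456]
orientation: [0.775, 3.044, -0.001]
force: [3.6, 1.6, 3.8]
opening: 0.0168
gripper_force: 55.0
```

```bash
python3 arc.py 1
```

```text
ang -1.8872513327380775 rad 0.07726247368484114 f_r -2.6013530887394705 f_t(cw) -2.953647282631088 fz 3.8367926511713604 open 0.016827008971913363 q6 -1.4531096456154093 t 15.7
1.0 [[0.077, -0.01], [0.154, -0.001], [0.228, 0.024], [0.296, 0.062], [0.355, 0.113]]
```

Call:
arm_command(
  increments=[
    [0.077,-0.01,0,0,0,0],
    [0.154,-0.001,0,0,0,0],
    [0.228,0.024,0,0,0,0],
    [0.296,0.062,0,0,0,0],
    [0.355,0.113,0,0,0,0],
  ],
)

```text
t: 16.32
tool_pos: [0.4823, -0.1039, 0.3455]
orientation: [-0.775, -3.044, 0.002]
force: [2.7, -3.1, 3.6]
opening: 0.0172
gripper_force: 55.0
```

```bash
python3 arc.py 1
python3 - <<'E'
from h import *
import pickle
t=read_camera('top');w=read_camera('wrist');s=read_camera('scene');pickle.dump((t,w,s),open('c5.pkl','wb'))
print('wr',proj(w,[.585,.1625,.03],True),'top',proj(t,[.585,.1625,.03]),'sc',proj(s,[.585,.1625,.03]))
u,v=map(int,proj(w,[.585,.1625,.03],True));u=min(max(u,40),520);v=min(max(v,40),380)
k=lambda im,sz:np.clip(cv2.resize(im,sz,interpolation=cv2.INTER_CUBIC)*1.7,0,255).astype(np.uint8)
a=k(t['image'][192:242,195:245],(400,400));b=k(w['image'][v-40:v+40,u-40:u+40],(400,400))
c=k(s['image'][170:215,270:350],(800,200*1)) 
save(np.vstack([np.hstack([a,b]),c[:200]]),'f1');print(u,v)
E
```

```text
ang -2.8958441250821316 rad 0.07755822661392049 f_r -1.8510473266729013 f_t(cw) -3.609081886617606 fz 3.6420389241826125 open 0.017158229669295796 q6 -1.3879256476669666 t 16.325
1.0 [[0.048, 0.061], [0.082, 0.131], [0.101, 0.207], [0.104, 0.284], [0.092, 0.361]]
wr (np.float64(524.532481526173), np.float64(173.15321035548442)) top (np.float64(220.21909001449188), np.float64(211.22014107575515)) sc (np.float64(308.6795369642064), np.float64(207.35593296647755))
520 173
```

View pics/f1.png

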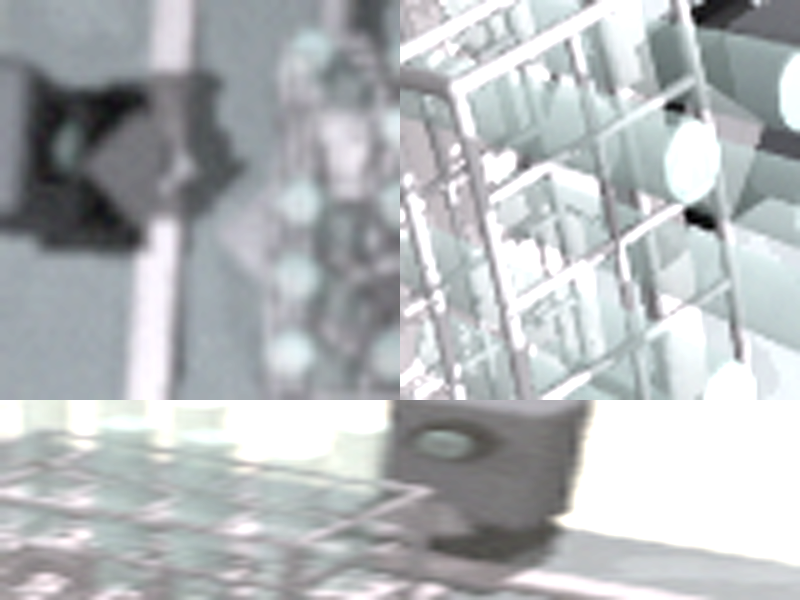

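The carriage tip is at (220,222) in the crop and the reader tip at (190,170). Allowing for the rail's slant, about 14.3 mm remain, which is about 1.8 rad.

Call:
arm_command(
  increments=[
    [0.048,0.061,0,0,0,0],
    [0.082,0.131,0,0,0,0],
    [0.101,0.207,0,0,0,0],
    [0.104,0.284,0,0,0,0],
    [0.092,0.361,0,0,0,0],
  ],
)

```text
t: 17.1
tool_pos: [0.501, -0.0311, 0.3455]
orientation: [-0.773, -3.043, 0.001]
force: [-2.3, -3.0, 6.5]
opening: 0.0177
gripper_force: 55.0
```

```bash
python3 arc.py 0.6
python3 - <<'E'
from h import *
import pickle
t0=pickle.load(open('c5.pkl','rb'))[0];t=read_camera('top');pickle.dump(t,open('c6.pkl','wb'))
for n,c in(('before',t0),('now',t)):
    print(n)
    for v in range(200,229):print(v,c['image'][v,212:232].sum(1).tolist())
E
```

```text
ang 2.380406298275134 rad 0.07809724420033 f_r -0.36232059498402924 f_t(cw) -3.7618154638995462 fz 6.505901473902794 open 0.017651977637072012 q6 -1.2374244332998412 t 17.1
0.6 [[-0.015, 0.044], [-0.035, 0.086], [-0.06, 0.126], [-0.09, 0.162], [-0.124, 0.195]]
before
200 [281, 302, 336, 344, 352, 337, 283, 219, 225, 247, 273, 284, 284, 281, 279, 276, 277, 295, 345, 348]
201 [246, 253, 252, 252, 253, 247, 210, 172, 169, 189, 234, 268, 280, 279, 282, 274, 277, 301, 343, 328]
202 [173, 198, 215, 225, 217, 203, 190, 168, 153, 152, 192, 259, 278, 279, 276, 280, 270, 285, 330, 312]
203 [119, 162, 204, 228, 223, 209, 184, 158, 149, 166, 216, 264, 281, 279, 280, 275, 267, 274, 320, 313]
204 [68, 138, 197, 232, 231, 208, 177, 153, 154, 182, 245, 278, 282, 280, 278, 277, 267, 268, 304, 290]
205 [111, 139, 197, 223, 233, 216, 174, 161, 153, 179, 251, 285, 278, 275, 279, 281, 274, 272, 277, 269]
206 [166, 172, 209, 225, 238, 221, 180, 157, 156, 176, 253, 281, 276, 276, 274, 281, 272, 264, 270, 275]
207 [202, 205, 217, 233, 249, 234, 182, 151, 153, 172, 235, 274, 282, 281, 279, 277, 274, 255, 261
[... 4559 characters left out ...]
 221, 273, 300, 301, 300, 289, 285, 292, 323, 336, 326, 349, 370, 381]
223 [279, 346, 415, 438, 411, 291, 241, 279, 299, 304, 298, 296, 286, 286, 295, 313, 303, 321, 367, 383]
224 [377, 417, 439, 440, 408, 296, 271, 294, 300, 304, 300, 302, 287, 280, 284, 293, 283, 294, 353, 372]
225 [402, 435, 438, 435, 398, 288, 278, 298, 302, 306, 295, 295, 283, 283, 284, 281, 279, 284, 331, 343]
226 [405, 433, 440, 428, 372, 274, 283, 304, 303, 304, 300, 286, 281, 280, 280, 285, 293, 290, 319, 300]
227 [408, 436, 442, 431, 368, 268, 276, 297, 309, 299, 301, 289, 279, 282, 281, 290, 306, 290, 305, 279]
228 [410, 438, 440, 431, 367, 272, 274, 300, 301, 298, 302, 285, 283, 281, 283, 292, 313, 289, 301, 287]
```

Call:
arm_command(
  increments=[
    [-0.015,0.044,0,0,0,0],
    [-0.035,0.086,0,0,0,0],
    [-0.06,0.126,0,0,0,0],
    [-0.09,0.162,0,0,0,0],
    [-0.124,0.195,0,0,0,0],
  ],
)

```text
t: 17.77
tool_pos: [0.5414, -0.0086, 0.3455]
orientation: [-0.772, -3.042, -0.001]
force: [-3.6, 2.0, 9.4]
opening: 0.0173
gripper_force: 55.0
```

Call:
arm_command(
  increments=[
    [0,0,0,0,0,0],
    [0,0,0,0,0,0],
    [0,0,0,0,0,0],
    [0,0,-0.1,0,0,0],
    [0,0,-0.3,0,0,0],
  ],
  fingers=0.3,
)

```text
t: 18.4
tool_pos: [0.5411, -0.0098, 0.4055]
orientation: [-0.774, -3.041, 0.001]
force: [0.6, 0.3, 0.9]
opening: 0.0326
gripper_force: 0.0
```

```bash
python3 arc.py
python3 - <<'E'
from h import *
s=read_state();w=read_camera('wrist');r=R.from_rotvec(s['orientation'])
o=w['T'][:3,3];ax=w['T'][:3,2];print('cam',o,'axis',ax)
# camera at 0.33 above table, axis hitting the gap between the pointers
tgt=np.array([.585,.158,.03]);c=tgt-ax*(.30/-ax[2])
print('shift',r.inv().apply(c-o)/.2,'new tcp',s['tool_pos']+c-o)
E
```

```text
ang 1.7849580938004646 rad 0.07696036883764301 f_r 0.15208871866253365 f_t(cw) 0.688841656419272 fz 0.8921842677572861 open 0.032552157987422586 q6 -1.1853852660170685 t 18.4
cam [0.46635656 0.03147844 0.38575452] axis [ 0.25979937 -0.14278337 -0.95504827]
shift [0.24594079 0.84153711 0.2784741 ] new tcp [0.57817893 0.1615749  0.34971758]
```

Call:
arm_command(
  increments=[
    [-0.03,0.15,0,0,0,0],
    [-0.06,0.35,0,0,0,0],
    [-0.09,0.55,0,0,0,0],
    [-0.134,0.745,0,0,0,0],
    [-0.134,0.745,0,0,0,0],
  ],
)

```text
t: 19.08
tool_pos: [0.6374, 0.1103, 0.4062]
orientation: [0.771, 3.045, 0.001]
force: [-0.4, -0.7, 0.4]
opening: 0.0324
gripper_force: 0.0
```

Run:
```python
from h import *
import pickle
w=read_camera('wrist');pickle.dump(w,open('c7.pkl','wb'));print(w['T'][:3,3])
# rectified patch on plane z=.03: image row = x decreasing, col = y decreasing, 2 mm/px
xs=np.arange(.635,.525,-.002);ys=np.arange(.205,.125,-.002)
m=np.array([[proj(w,[x,y,.03],True) for y in ys] for x in xs],np.float32)
g=cv2.remap(w['image'],m[...,0],m[...,1],cv2.INTER_LINEAR)
G=g.mean(2).astype(int)
print('     '+' '.join('%3d'%(y*1000) for y in ys))
for x,r in zip(xs,G):print('%4d '%(x*1000)+' '.join('%3d'%v for v in r))
```

```text
[0.56263938 0.15135435 0.38621656]
     205 203 200 198 196 194 192 190 188 186 184 182 180 178 176 174 172 170 168 166 164 162 160 158 156 154 152 150 148 146 144 142 140 138 136 134 132 130 128 126
 635 152 152 151 152 151 151 152 151 142 143 143 149 184 186 187 187 183 164 117 140 142 141 143 142 141 141 142 143 143 143 143 142 141 141 141 141 140 131 144 163
 633 153 152 152 152 152 151 151 150 141 142 142 151 183 186 187 187 183 169 108 141 142 143 141 141 141 141 142 142 143 143 141 141 140 141 141 140 141 132 146 163
 631 153 152 153 153 152 152 152 147 141 142 143 152 184 186 188 188 184 162  88 142 143 142 141 141 142 142 142 143 143 142 141 141 141 141 141 141 141 134 145 164
 629 152 152 152 152 153 153 153 149 142 148 143 156 186 186 188 188 184 161 100 143 143 142 140 141 142 142 142 143 142 141 140 141 141 141 140 140 140 134 146 161
 627 152 152 152 153 153 153 153 150 144 153 143 156 186 186 188 188 184 161 109 143 142 142 141 142 142 143 143 142 142 141 141 141 141 141 142 145 145 136 149 151
 625 151 153 152 153 152 153 153 151 145 153 143 155 186 187 189 187 184 16
[... 7474 characters left out ...]
 145 145 143 166 198 198 191 191 178 168
 532 152 153 152 153 153 153 153 152 152 142 175 206 206 208 206 204 142 111 153 154 153 153 153 153 154 154 155 150 144 144 145 144 141 167 193 195 190 192 181 168
 530 152 152 152 153 153 153 153 152 151 141 178 206 207 208 206 205 151 117 153 154 154 154 154 154 155 155 155 153 148 144 144 144 140 167 191 192 191 194 173 156
 528 152 152 152 152 153 153 152 151 151 142 176 207 206 209 206 205 158 112 153 154 155 155 154 155 155 155 156 155 153 144 144 144 140 172 192 192 191 194 174 157
 526 151 151 151 151 152 152 151 152 151 142 175 206 207 209 206 206 159 111 154 154 155 155 154 154 154 154 154 155 153 145 143 144 138 177 198 194 191 194 174 167
```

The rectified wrist patch gives the reader tip at about (577.6, 163.8) mm and the carriage tip at about (569.8, 155.8) mm. The gap is 8 mm, as expected, and 7.6 mm of travel remains, which is 0.955 rad. I'll go back and regrasp.

Call:
arm_command(
  increments=[
    [0.1,-0.2,0,0,0,0],
    [0.12,-0.4,0,0,0,0],
    [0.134,-0.6,0,0,0,0],
    [0.134,-0.745,0,0,0,0],
    [0.134,-0.745,0,0,0,0],
  ],
)

```text
t: 19.75
tool_pos: [0.5406, -0.0119, 0.4068]
orientation: [0.779, 3.042, -0.001]
force: [0.0, 0.2, -0.6]
opening: 0.0325
gripper_force: 0.0
```

Call:
arm_command(
  increments=[
    [0,0,0,0,0,0],
    [0,0,0.08,0,0,0],
    [0,0,0.18,0,0,0],
    [0,0,0.3,0,0,0],
    [0,0,0.3,0,0,0],
  ],
)

```text
t: 20.38
tool_pos: [0.5406, -0.0092, 0.3415]
orientation: [-0.772, -3.038, 0.001]
force: [0.1, -0.6, 0.7]
opening: 0.0323
gripper_force: 0.0
```

Call:
arm_command(
  increments=[
    [0,0,0,0,0,0],
    [0,0,0,0,0,0],
    [0,0,0,0,0,0],
    [0,0,0,0,0,0],
    [0,0,0,0,0,0],
  ],
  fingers=1,
  force=55,
)

```text
t: 21.0
tool_pos: [0.5421, -0.0094, 0.3464]
orientation: [0.773, 3.043, 0.002]
force: [1.1, 5.0, 3.8]
opening: 0.0173
gripper_force: 55.0
```

```bash
python3 arc.py 0.955
```

```text
ang 1.7712483670066754 rad 0.07718420497382238 f_r 4.641784323199782 f_t(cw) 2.0765888725565134 fz 3.8004368963141264 open 0.017279161364109667 q6 -1.1854188629122027 t 21.0
0.955 [[-0.059, 0.045], [-0.127, 0.075], [-0.199, 0.091], [-0.274, 0.094], [-0.347, 0.082]]
```

Call:
arm_command(
  increments=[
    [-0.059,0.045,0,0,0,0],
    [-0.127,0.075,0,0,0,0],
    [-0.199,0.091,0,0,0,0],
    [-0.274,0.094,0,0,0,0],
    [-0.347,0.082,0,0,0,0],
  ],
)

```text
t: 21.62
tool_pos: [0.6113, -0.028, 0.3464]
orientation: [0.773, 3.044, 0.002]
force: [-0.2, 5.0, 4.6]
opening: 0.0172
gripper_force: 55.0
```

Call:
arm_command(
  increments=[
    [0,0,0,0,0,0],
    [0,0,0,0,0,0],
    [0,0,0,0,0,0],
    [0,0,-0.1,0,0,0],
    [0,0,-0.3,0,0,0],
  ],
  fingers=0.3,
)

```text
t: 22.25
tool_pos: [0.6099, -0.0284, 0.4054]
orientation: [-0.773, -3.041, 0.001]
force: [1.0, 0.0, 0.5]
opening: 0.0324
gripper_force: 0.0
```

```bash
python3 arc.py
python3 - <<'E'
from h import *
s=read_state();r=R.from_rotvec(s['orientation']);print(r.inv().apply(np.array([.6374,.1103,.4062])-s['tool_pos'])/.2)
E
```

```text
ang 0.824476217031867 rad 0.07715763695875213 f_r 0.6756524196245137 f_t(cw) 0.7066895799747326 fz 0.5341435233882008 open 0.03240610217348713 q6 -1.203248320247237 t 22.25
[ 0.2102378   0.6747812  -0.00444862]
```

Call:
arm_command(
  increments=[
    [0.06,0.15,0,0,0,0],
    [0.12,0.35,0,0,0,0],
    [0.18,0.55,0,0,0,0],
    [0.21,0.675,0,0,0,0],
    [0.21,0.675,0,0,0,0],
  ],
)

```text
t: 22.88
tool_pos: [0.6382, 0.112, 0.407]
orientation: [0.77, 3.045, 0.001]
force: [0.6, 0.1, 0.1]
opening: 0.0327
gripper_force: 0.0
```

Run:
```python
from h import *
w=read_camera('wrist');print(w['T'][:3,3])
xs=np.arange(.601,.552,-.002);ys=np.arange(.185,.135,-.002)
m=np.array([[proj(w,[x,y,.03],True) for y in ys] for x in xs],np.float32)
G=cv2.remap(w['image'],m[...,0],m[...,1],cv2.INTER_LINEAR).mean(2).astype(int)
print('     '+' '.join('%3d'%(y*1000) for y in ys))
for x,r in zip(xs,G):print('%4d '%(x*1000)+' '.join('%3d'%v for v in r))
```

```text
[0.56341781 0.15308031 0.38698007]
     185 183 181 179 177 175 173 170 168 166 164 162 160 158 156 154 152 150 148 146 144 142 140 138 136
 601  23  76 117 131 121 116 117 100  85  84  85  89 143 143 143 142 142 142 142 141 143 142 142 139 178
 599  20  45 113 118 125 117 115  97  84  85  84  85 142 144 144 142 142 142 141 141 142 143 143 139 177
 597  22  50 116 117 131 124 115  94  83  84  85  87 142 143 144 143 142 142 142 142 142 143 144 139 175
 595  19  65 115 124 133 129 119  95  84  84  85  89 143 145 143 143 143 142 142 142 143 144 145 151 171
 593  56 111 115 127 135 131 128  96  84  84  92  86 105 144 144 143 144 143 142 143 144 145 152 160 163
 591 111 113 116 117 130 131 128  94  85  93  94  97  96 143 143 144 144 144 143 143 144 155 160 163 165
 589 114 116 115 114 117 128 131 105  85  84  94  97  97  99 143 144 144 144 143 144 155 161 164 165 163
 587 116 115 114 116 117 118 130 102  89  83  89  96  96  96 145 143 144 144 145 157 162 164 165 164 162
 585 115 114 115 116 116 116 119 104  97  88  85  89  97  99 146 144 144 145 157 162 165 167 164 163 164
 583 114 116 11
[... 964 characters left out ...]
98  97 124 153 153 154 155 155 148 144 144 144 144 143 154 165 165 164
 563 105 115 120 139 137 183 158  98 105 154 154 154 154 155 155 147 143 143 142 143 144 141 154 164 161
 561  58 138 132 183 197 200 196 104 109 154 154 154 154 155 155 147 143 142 143 143 144 143 142 158 185
 558  35 117 134 197 207 202 199 107 106 154 154 153 154 155 155 146 144 142 143 144 144 144 144 152 191
 556  33 109 137 196 206 202 182 104 104 153 153 153 153 155 155 147 144 143 143 144 145 144 144 151 198
 554  29 114 138 196 206 202 184 106 101 153 153 152 154 155 155 148 145 144 144 144 144 144 143 151 200
 552  78 182 199 206 206 202 180 108 139 153 153 153 154 154 155 148 145 144 145 145 144 143 142 150 200
```

The carriage tip is now at (578.0, 155) and the reader tip at (577.6, 163.4), so they are in line within about 0.5 mm. Last check: that the handle is upright and the bottles still stand.

Run:
```python
from h import *
import pickle
s=read_camera('scene');t=read_camera('top');D=pickle.load(open('c0.pkl','rb'))
W=np.array([.5575,-.085,0]);a=.8245;out=np.array([np.cos(a),np.sin(a),0])
for phi in(1.4,1.57):
  for q in(14,75):
    p=W+out*(62-q*np.cos(phi)+16*np.sin(phi))/1000+[0,0,.121+(q*np.sin(phi)+16*np.cos(phi))/1000];print(phi,q,np.round(proj(s,p),1),np.round(proj(t,p),1))
im=s['image'].max(2)
u0,v0=map(int,proj(s,W+out*.078+[0,0,.165]))
for v in range(v0-18,v0+19,4):print(v,u0-12,im[v,u0-12:u0+13].tolist())
d=lambda c,k:np.abs(c['image'].astype(int)-D[k]['image']).max(2)
print('bottle diff top',(d(t,'top')[190:262,375:402]>40).sum(),'scene',(d(s,'scene')[275:350,140:230]>40).sum())
```

```text
1.4 14 [272.3 215.3] [300.2 194.7]
1.4 75 [266.4 188.5] [304.4 192.9]
1.57 14 [273.6 216.1] [299.3 194.1]
1.57 75 [273.6 188.3] [299.7 188.6]
184 261 [184, 145, 114, 106, 107, 106, 108, 108, 107, 106, 107, 108, 114, 115, 110, 108, 100, 103, 106, 107, 102, 102, 104, 102, 115]
188 261 [110, 110, 132, 156, 172, 172, 171, 167, 142, 89, 54, 51, 53, 51, 53, 50, 55, 51, 63, 90, 99, 95, 98, 98, 99]
192 261 [108, 111, 116, 112, 107, 101, 89, 87, 86, 62, 50, 49, 49, 53, 46, 48, 51, 45, 55, 80, 100, 106, 109, 107, 112]
196 261 [139, 139, 139, 135, 129, 111, 91, 97, 99, 63, 48, 49, 51, 50, 48, 47, 48, 47, 50, 74, 100, 109, 120, 135, 146]
200 261 [99, 88, 85, 89, 94, 92, 91, 92, 100, 85, 46, 46, 47, 44, 48, 47, 49, 50, 49, 77, 99, 100, 102, 115, 121]
204 261 [77, 76, 85, 93, 94, 98, 97, 89, 95, 75, 45, 47, 46, 48, 44, 46, 44, 45, 49, 93, 122, 120, 135, 128, 104]
208 261 [124, 121, 123, 117, 110, 96, 81, 78, 84, 82, 45, 46, 43, 45, 43, 44, 43, 43, 45, 65, 83, 93, 110, 111, 90]
212 261 [127, 132, 138, 139, 136, 122, 96, 85, 83, 65, 42, 42, 43, 45, 43, 41, 43, 43, 44, 66, 118, 145, 115, 84, 85]
216 261 [111, 107, 121, 124, 145, 184, 165, 102, 101, 76, 42, 40, 41, 41, 43, 37, 40, 43, 47, 100, 132, 115, 87, 86, 90]
220 261 [99, 83, 84, 89, 90, 86, 80, 76, 76, 81, 84, 86, 80, 72, 70, 69, 88, 151, 167, 124, 128, 127, 103, 97, 96]
bottle diff top 449 scene 1023
```

The handle is exactly upright. The bottle difference may just be the arm's shadow, so I'll compare the amber blobs.

Run:
```python
from h import *
import pickle
D=pickle.load(open('c0.pkl','rb'))
for k in('top','scene'):
    for c in(D[k],read_camera(k)):
        im=c['image'].astype(int);m=((im[...,0]>1.8*im[...,2])&(im[...,0]>40)&(im[...,0]-im[...,2]>30)).astype(np.uint8)
        x0,y0,x1,y1=(370,185,405,265) if k=='top' else(130,265,235,355)
        n,l,st,ce=cv2.connectedComponentsWithStats(m[y0:y1,x0:x1]);print(k,[(*np.round(ce[i]+[x0,y0],1),st[i,4]) for i in range(1,n) if st[i,4]>12])
```

```text
top [(np.float64(382.5), np.float64(199.9), np.int32(88)), (np.float64(388.4), np.float64(230.0), np.int32(85)), (np.float64(386.0), np.float64(248.7), np.int32(80))]
top [(np.float64(382.5), np.float64(199.7), np.int32(102)), (np.float64(388.2), np.float64(229.6), np.int32(95)), (np.float64(386.0), np.float64(248.2), np.int32(96))]
scene [(np.float64(211.3), np.float64(322.4), np.int32(171))]
scene [(np.float64(148.0), np.float64(297.7), np.int32(27)), (np.float64(211.1), np.float64(322.5), np.int32(190))]
```

The bottles haven't moved, so I'm handing in.

```bash
python3 -c "
from plant import *
print(close_job())"
```

```text
the job is handed in; nothing more can be done
None
```

The job is handed in: the handle is latched upright and released, the carriage pointer is within about 0.5 mm of the reader's pointer, and the bottles have not moved.

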